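# Dispense one vial cap and slide it onto the green pad

## Task

Press the orange plunger of the cap dispenser all the way down once and let it come back up, so that a single white cap comes out onto the blue apron. Then nudge that cap sideways with a fingertip along the apron until it lies flat and wholly on the green pad, and move away. Only push things, never pick up the cap, let no second cap out, and leave the vials and the cork ring where they stand.

Things in the scene. Friction and masses are not known exactly. Their poses are not given: they have to be found in the camera images.
- dispenser: Fixed cap dispenser. Origin on the bench under the centre of the clear magazine (36 x 36 mm, top 52 mm above the bench), which holds a stack of three caps and has an exit in its front face at x = -18 mm. z up; -x points from the magazine out over the apron, roughly to the robot; y runs along the apron. Aluminium housing behind: x 18 to 82, y +-25 mm, top 48 mm above the bench.
- apron_mid (a point): Centre of the blue apron's top, 6 mm above the bench, at x = -58, y = 0 mm in the dispenser's frame, same axes. The apron is flat and smooth from x = -98 to -18 mm and y = -98 to +98 mm (dispenser's frame), edged by aluminium lips 5 mm high along the front and at both ends, which can stop the cap.
- plunger_top (a point): Centre of the top face of the orange plunger head (32 mm diameter, 12 mm thick) over the housing: x = +50, y = 0 mm in the dispenser's frame, 84 mm above the bench when up. It goes straight down 20 mm to a hard stop; the spring takes about 2.5 N at first, 6 N at the bottom (slightly more when pressed fast), and raises it again when released.
- plunger (a joint): Plunger travel in m: 0 up, 0.020 fully down. A full press drives the lowest cap out until its centre is about 59 mm before the magazine's centre (x = -59, y = 0 mm in the dispenser's frame). As the plunger rises the pusher goes back in and the next cap drops; a second press would put out a second cap.
- cap1_mid (a point): Centre of the lowest cap in the magazine, which comes out first: white ribbed screw cap, a disc 28 mm in diameter and 14 mm high, about 12 g. Lying on the apron its centre is 13 mm and its top 20 mm above the bench. z is its own axis.
- cap2_mid (a point): Centre of the second cap in the stack (same size), which must stay inside the magazine; after the press it drops into the lowest place.
- green_pad: Green flat marking on the apron, the place for the cap: 66 mm along the dispenser's x and 60 mm along its y, flush with the apron top (no step). Origin at its centre, at x = -65, y = +68 or -68 mm in the dispenser's frame (either end of the apron); axes parallel to the dispenser's. It reaches to the front and end lips.
- red_pad: Red flat marking of the same size at the other end of the apron; the cap does not go there.
- vial_a: Loose amber glass vial with a white lid, 28 mm in diameter, 60 mm tall, origin at the centre of its underside; stands beside the dispenser; not to be disturbed.
- vial_b: A second vial, the same as vial_a, on the other side of the dispenser; not to be disturbed.
- cork_ring: Loose cork flask ring, 80 mm outside diameter, 28 mm high, lying beyond the dispenser, origin at the centre of its underside; not to be disturbed.

How it is judged:
By the outcome, as a careful person would: the job done as asked, in the order asked, and still so for the second after the job is handed in, with the robot touching nothing.
It also fails if it takes over 43 s, if anything falls off the work surface, if the arm or the gripper's body presses on something with over 40 N, if the wrist force passes 120 N, or if a joint passes its speed limit or range.

## Robot

A 6-joint arm with a two-finger parallel gripper is mounted at the origin on the work surface. World frame = base frame: x ahead of the robot, y to its left, z up, the work surface at z = 0. Lengths are in m, angles in degrees, forces in N, time in s.
With the tool pointing down it reaches from about 0.375 to 0.9 m from the base axis. Payload 3.1 kg.
Tool frame: the origin (TCP) lies between the finger pads; the fingertips stand 22 mm ahead of it and the grasp point (between the pads) lies 3 mm ahead of it; y points along the fingers, x is the direction in which the jaws open and shut, and the axes are right-handed (so a half turn about y gives the same grasp; the last joint's range is limited). The gripper opens to 87 mm and grips with 3 to 60 N. Pads are 19 mm wide; open, the fingers measure 117 mm over their backs; the gripper's body (75 mm by 190 mm) begins 51 mm behind the grasp point.
Start: joints at [-81.102, 30.224, 82.088, -0, 67.689, -10.227], TCP at [0.205, -0.59, 0.245] pointing down, gripper open.
Joint ranges: [-176.69, 176.69], [-43.24, 126.21], [12.49, 139.97], [-82, 262], [0, 151.66], [-163.58, 163.58]. Speed limits (degrees/s): [159.86, 159.86, 180, 180, 180, 180].

## Interface

Orientations are given as a 3x3 rotation matrix whose columns are the frame's x, y, z axes.
In Python, from rig import bot, imaging, workorder gives the robot as it stands. The module is installed in compiled form; this text tells all that it offers.
- The arm moves only by the tool drive_tool, never from a script. Its argument "commands" is a list of rows, each an object of numbers: "dx", "dy", "dz": the shift along the tool's x, y, z normalised to -1 to 1, where 1 is 4 cm; "wx", "wy", "wz": the turn, a rotation vector about the tool's x, y, z normalised to -1 to 1, where 1 is pi/2 rad; "grip": the finger opening in mm, from 0 to 87. In form: [{"dx": .., "dy": .., "dz": .., "wx": .., "wy": .., "wz": .., "grip": ..}, ...]. A call has 1 to 8 rows; each row shifts and turns the commanded pose from where the row before left it, along the tool's axes as they then stand; what a row does not reach is not made up. A row lasts 1/8 s, in which the tool goes at most 62.5 mm and 10.7 degrees, less where a joint would pass 70% of its speed; a pose out of reach is approached as far as the arm can. A call with a number of a shift or a turn outside -1 to 1 is refused whole. A call with a gripper value outside its range is refused whole. The fingers move at their own pace and stop on an object; the grip force is fixed at half the most. Time passes only in rows, so rows that do not move let the fingers close. It gives the time, the measured TCP pose, the force and the opening at its end, in the units of the state.
- bot.read_state(): the state, without advancing time (a new reading comes with each control period).
- imaging.capture(name): name is "scene" or "top"; returns (picture, depth): 480x640x3 uint8, red, green, blue; 480x640 float32, m along the optical axis (not along the pixel's ray), 0 where there is no reading.
- imaging.get_calibration(name): a dict with "mtx" (3x3 intrinsics, pixels), "dist" ([k1, k2, p1, p2, k3] as OpenCV has them; the pictures are not rectified), "world_to_cam" (4x4, takes a point from world to camera coordinates). Camera axes: x right, y down, z forward; pixel columns grow to the right and rows downward; lengths in m; the calibration is good to about 2 mm. A picture is of the moment at which its call begins. get_calibration takes no time and is no camera call.
- workorder.hand_in(): hands the job in, once; it reports no verdict.
The state is a dict: "time_s": time; "joint_positions": joint angles; "qvel": joint speeds; "tau": joint torques, N m; "position": TCP position; "tcp_rot": TCP orientation; "force": force on the tool from outside, world axes, zero at the start; "moment": the same for the moment, N m; "opening": opening from 0.0 (shut) to 1.0 (fully open).
Only numpy, scipy, OpenCV 4.12 (cv2) and the standard library are available. Lean on these libraries where they do the work, as an engineer would, in place of code of your own. Each camera call takes 0.05 s, during which the arm holds its last target. There are 200 camera calls.

## Working session

There is one attempt and no reset: what is moved stays moved. The work goes in short steps, Python scripts to look and compute and a tool call to move; the robot and the scene stay as the last step left them, time stands still between calls to the robot, and variables do not carry over. Pictures are saved under pics/ and viewed, on a budget of 10 in all, crops included, one or two more only if the job needs it, and the job is handed in when it is done.

Besides the shell and the picture viewer there is one more tool, called after "Emit:" as name([rows], argument=value, ...), one row to a line, values as JSON. drive_tool: Moves the arm, as the interface text tells. Its arguments: {"type":"object","properties":{"commands":{"type":"array"}},"required":["commands"]}

```bash
mkdir -p pics; python3 - <<'E'
from rig import bot, imaging
import cv2,numpy as np
for n in("scene","top"):
    p,d=imaging.capture(n); cv2.imwrite(f"pics/{n}0.png",p[:,:,::-1]); np.savez(f"{n}0.npz",p=p,d=d)
    c=imaging.get_calibration(n); print(n,np.round(np.linalg.inv(c["world_to_cam"]),3),c["mtx"],c["dist"])
s=bot.read_state(); print(s["time_s"],s["position"],s["tcp_rot"],s["force"],s["opening"])
E
```

```text
scene [[ 0.273  0.707 -0.652  1.279]
 [ 0.962 -0.206  0.179 -0.119]
 [-0.007 -0.676 -0.737  0.817]
 [ 0.     0.     0.     1.   ]] [[565.70976765   0.         318.28812337]
 [  0.         565.70976765 235.08433255]
 [  0.           0.           1.        ]] [-0.0857403  0.         0.         0.         0.       ]
top [[ 0.014 -0.996  0.083  0.564]
 [-1.    -0.013  0.013  0.055]
 [-0.012 -0.083 -0.996  0.908]
 [ 0.     0.     0.     1.   ]] [[524.94189239   0.         311.51813221]
 [  0.         524.94189239 243.16410687]
 [  0.           0.           1.        ]] [0.00849032 0.         0.         0.         0.        ]
0.1 [ 0.20471486 -0.58989342  0.2436627 ] [[ 3.27674671e-01 -2.82399525e-04  9.44790575e-01]
 [-9.44788733e-01  1.89922687e-03  3.27674600e-01]
 [-1.88690680e-03 -9.99998157e-01  3.55520650e-04]] [0.72635537 0.52389357 0.03204921] 0.9965344176310001
```

View pics/scene0.png

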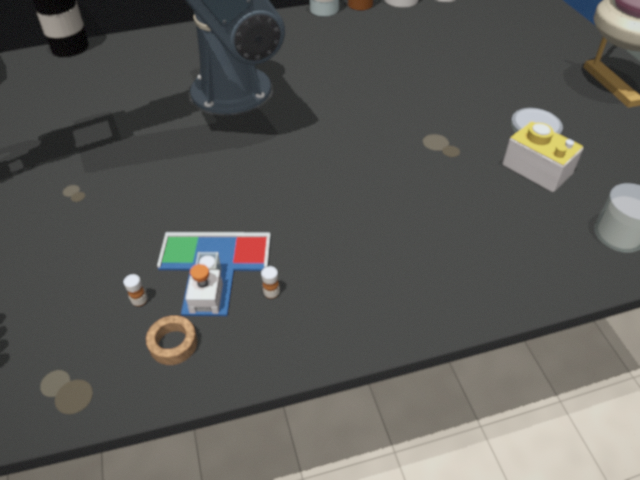

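View pics/top0.png

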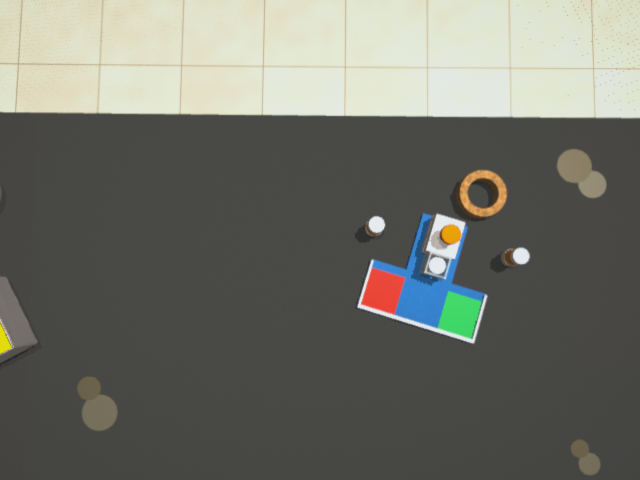

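The top view shows the dispenser at about (436,262), the plunger at (451,234), the green pad at (460,315), red at (383,291), the vials at (375,226) and (516,257), and the cork ring at (483,194). The scene view agrees: green is on the left at (180,250) and orange at (200,272).

```bash
cat >h.py <<'E'
import cv2,numpy as np
from rig import bot,imaging
def ray(n,uv):
    c=imaging.get_calibration(n); T=np.linalg.inv(c["world_to_cam"])
    q=cv2.undistortPoints(np.float64(uv).reshape(-1,1,2),c["mtx"],c["dist"]).reshape(-1,2)
    return T[:3,3],np.c_[q,np.ones(len(q))]@T[:3,:3].T
def onz(n,uv,z):
    o,d=ray(n,uv); return o+d*((z-o[2])/d[:,2])[:,None]
def two(a,b):
    (o1,d1),(o2,d2)=ray("top",a),ray("scene",b); d1,d2=d1[0],d2[0]
    t=np.linalg.lstsq(np.c_[d1,-d2],o2-o1,rcond=None)[0]
    p,q=o1+t[0]*d1,o2+t[1]*d2; return (p+q)/2,np.linalg.norm(p-q)
def blob(p,col,roi):
    h=cv2.cvtColor(p,cv2.COLOR_RGB2HSV)
    R={"green":((45,90,60),(80,255,255)),"red":((170,120,80),(180,255,255)),"red0":((0,150,80),(3,255,255)),"orange":((6,190,150),(20,255,255)),"white":((0,0,150),(180,50,255))}
    m=cv2.inRange(h,*map(np.array,R[col]))
    if col=="red": m|=cv2.inRange(h,*map(np.array,R["red0"]))
    k=np.zeros_like(m);x0,y0,x1,y1=roi;k[y0:y1,x0:x1]=255;m&=k
    c=max(cv2.findContours(m,0,1)[0],key=cv2.contourArea); M=cv2.moments(c)
    return np.array([M["m10"]/M["m00"],M["m01"]/M["m00"]]),c
E
python3 - <<'E'
from h import *
I={n:np.load(n+"0.npz") for n in("top","scene")}
P={n:I[n]["p"] for n in I}
B={}
roi={"top":(340,140,550,350),"scene":(90,220,300,380)}
for c in("green","red"):
    for n in P: B[c,n]=blob(P[n],c,roi[n])
    print(c,[B[c,n][0].round(1) for n in P],two(B[c,"top"][0],B[c,"scene"][0]),[onz(n,B[c,n][0],.006).round(4) for n in P])
r={"top":(436,222,466,248),"scene":(185,260,215,284)}
for n in P: B["o",n]=blob(P[n],"orange",r[n]); print("orange",n,B["o",n][0],cv2.boundingRect(B["o",n][1]),onz(n,B["o",n][0],.08))
print(two(B["o","top"][0],B["o","scene"][0]))
for c in("green","red"):
    k=cv2.boxPoints(cv2.minAreaRect(B[c,"top"][1])); print(c,onz("top",k,.006).round(4))
g=onz("top",B["green","top"][0],.006)[0];rr=onz("top",B["red","top"][0],.006)[0]
print("len",np.linalg.norm(g-rr))
y=(rr-g)[:2];y/=np.linalg.norm(y);x=np.array([y[1],-y[0]]);print("x",x,"yaw",np.degrees(np.arctan2(x[1],x[0])))
o=(g+rr)[:2]/2+.065*x; print("disp origin",o,"plunger",o+.05*x,"eject",o-.059*x)
for nm,q in(("vialL",(360,210,395,240)),("vialR",(500,240,535,270))):
    b=blob(P["top"],"white",q); print(nm,onz("top",b[0],.06))
D=I["top"]["d"]; print("depth orange",D[232:237,448:454].mean())
E
```

```text
green [array([459.4, 314.6]), array([179.8, 249.1])] (array([ 0.52105904, -0.18665015,  0.00493023]), np.float64(0.0006209721876332021)) [array([[ 0.5212, -0.186 ,  0.006 ]]), array([[ 0.5219, -0.1869,  0.006 ]])]
red [array([382.8, 290.5]), array([249.2, 250. ])] (array([ 0.5599018 , -0.05760627,  0.00397194]), np.float64(0.002284303253842583)) [array([[ 0.5602, -0.0562,  0.006 ]]), array([[ 0.5613, -0.0589,  0.006 ]])]
orange top [449.98685783 236.81600956] (441, 226, 19, 18) [[ 0.64637605 -0.15264118  0.08      ]]Traceback (most recent call last):
  File "<stdin>", line 10, in <module>
  File "h.py", line 19, in blob
    c=max(cv2.findContours(m,0,1)[0],key=cv2.contourArea); M=cv2.moments(c)
ValueError: max() iterable argument is empty
```

```bash
sed -i 's/(6,190,150),(20/(4,150,110),(20/' h.py
python3 - <<'E'
from h import *
I={n:np.load(n+"0.npz") for n in("top","scene")}
P={n:I[n]["p"] for n in I}
r={"top":(436,222,466,248),"scene":(185,260,215,284)}
B={}
print(cv2.cvtColor(P["scene"],cv2.COLOR_RGB2HSV)[272,192:210:4])
for n in P: B["o",n]=blob(P[n],"orange",r[n]); print("orange",n,cv2.minEnclosingCircle(B["o",n][1]),B["o",n][0],cv2.boundingRect(B["o",n][1]),onz(n,B["o",n][0],.08))
print(two(B["o","top"][0],B["o","scene"][0]))
for c in("green","red"):
    B[c,"top"]=blob(P["top"],c,(340,140,550,350))
    k=cv2.boxPoints(cv2.minAreaRect(B[c,"top"][1])); print(c,onz("top",k,.006)[:,:2].round(4).tolist())
g=onz("top",B["green","top"][0],.006)[0];rr=onz("top",B["red","top"][0],.006)[0]
print("len",np.linalg.norm(g-rr))
y=(rr-g)[:2];y/=np.linalg.norm(y);x=np.array([y[1],-y[0]]);print("x",x,"yaw",np.degrees(np.arctan2(x[1],x[0])))
o=(g+rr)[:2]/2+.065*x; print("disp origin",o,"plunger",o+.05*x,"eject",o-.059*x)
for nm,q in(("vialL",(360,210,395,240)),("vialR",(500,240,535,270))):
    b=blob(P["top"],"white",q); w=onz("top",b[0],.06)[0,:2];print(nm,w,"disp frame",(w-o)@x,(w-o)@y)
w=onz("top",(483,194),.028)[0,:2];print("ring",(w-o)@x,(w-o)@y)
E
```

```text
[[ 13 158 220]
 [ 13 159 221]
 [ 13 160 222]
 [ 13 159 222]
 [ 10 112 173]]
orange top ((450.4206237792969, 233.8015899658203), 9.828500747680664) [450.27829894 233.96497811] (441, 225, 20, 19) [[ 0.65090475 -0.15313567  0.08      ]]
orange scene ((199.5, 272.5), 7.905794143676758) [199.57905337 272.81973817] (192, 266, 16, 15) [[ 0.6534205  -0.15448488  0.08      ]]
(array([ 0.65113503, -0.15424838,  0.07712788]), np.float64(0.0007733435596044217))
green [[0.4986, -0.1472], [0.5608, -0.1668], [0.5437, -0.225], [0.4818, -0.2052]]
red [[0.5373, -0.0193], [0.599, -0.0375], [0.583, -0.0933], [0.5216, -0.0749]]
len 0.1355438255126737
x [ 0.95774334 -0.28762421] yaw -16.71577439773327
disp origin [ 0.60292136 -0.13983646] plunger [ 0.65080852 -0.15421767] eject [ 0.5464145  -0.12286663]
vialL [ 0.66769058 -0.03877345] disp frame 0.032964127122945254 0.11542162480024877
vialR [ 0.6195223  -0.27074528] disp frame 0.05355199058209693 -0.12060222189784013
ring 0.1402805158621844 -0.04335630538979866
```

Emit:
drive_tool([
  {"wy":0.1,"grip":0},
  {"wy":0.1,"grip":0},
  {"wy":0.1,"grip":0},
  {"wy":0.098,"grip":0},
  {"dx":-0.85,"dz":0.47,"grip":0},
  {"dx":-0.85,"dz":0.47,"grip":0},
  {"dx":-0.85,"dz":0.47,"grip":0},
  {"dx":-0.85,"dz":0.47,"grip":0},
])

```text
schema error: expected keys dx, dy, dz, wx, wy, wz, grip
```

Emit:
drive_tool([
  {"dx":-0.85,"dz":0.47,"grip":0},
  {"dx":-0.85,"dz":0.47,"grip":0},
  {"dx":-0.85,"dz":0.47,"grip":0},
  {"dx":-0.85,"dz":0.47,"grip":0},
  {"dx":-0.85,"dz":0.47,"grip":0},
  {"dx":-0.85,"dz":0.47,"grip":0},
  {"dx":-0.85,"dz":0.47,"grip":0},
  {"grip":0},
])

```text
schema error: expected keys dx, dy, dz, wx, wy, wz, grip
```

Emit:
drive_tool([
  {"dx":0,"dy":0,"dz":0,"wx":0,"wy":0.1,"wz":0,"grip":0},
  {"dx":0,"dy":0,"dz":0,"wx":0,"wy":0.1,"wz":0,"grip":0},
  {"dx":0,"dy":0,"dz":0,"wx":0,"wy":0.1,"wz":0,"grip":0},
  {"dx":0,"dy":0,"dz":0,"wx":0,"wy":0.098,"wz":0,"grip":0},
  {"dx":-0.85,"dy":0,"dz":0.47,"wx":0,"wy":0,"wz":0,"grip":0},
  {"dx":-0.85,"dy":0,"dz":0.47,"wx":0,"wy":0,"wz":0,"grip":0},
  {"dx":-0.85,"dy":0,"dz":0.47,"wx":0,"wy":0,"wz":0,"grip":0},
  {"dx":-0.85,"dy":0,"dz":0.47,"wx":0,"wy":0,"wz":0,"grip":0},
])

```text
time_s: 1.1
position: [0.3165, -0.4806, 0.2441]
tcp_rot: [[-0.288, -0.0, 0.958], [-0.958, 0.001, -0.288], [-0.001, -1.0, -0.001]]
force: [0.7, -0.5, -0.1]
opening: 0.173
```

Emit:
drive_tool([
  {"dx":-0.85,"dy":0,"dz":0.47,"wx":0,"wy":0,"wz":0,"grip":0},
  {"dx":-0.85,"dy":0,"dz":0.47,"wx":0,"wy":0,"wz":0,"grip":0},
  {"dx":-0.85,"dy":0,"dz":0.47,"wx":0,"wy":0,"wz":0,"grip":0},
  {"dx":-0.85,"dy":0,"dz":0.47,"wx":0,"wy":0,"wz":0,"grip":0},
  {"dx":-0.85,"dy":0,"dz":0.47,"wx":0,"wy":0,"wz":0,"grip":0},
  {"dx":-0.85,"dy":0,"dz":0.47,"wx":0,"wy":0,"wz":0,"grip":0},
  {"dx":-0.85,"dy":0,"dz":0.47,"wx":0,"wy":0,"wz":0,"grip":0},
  {"dx":-0.85,"dy":0,"dz":0.47,"wx":0,"wy":0,"wz":0,"grip":0},
])

```text
time_s: 2.1
position: [0.5387, -0.2633, 0.2441]
tcp_rot: [[-0.287, -0.001, 0.958], [-0.958, 0.001, -0.287], [-0.0, -1.0, -0.001]]
force: [0.6, -0.4, -0.2]
opening: 0.004
```

Emit:
drive_tool([
  {"dx":-0.85,"dy":0,"dz":0.47,"wx":0,"wy":0,"wz":0,"grip":0},
  {"dx":-0.85,"dy":0,"dz":0.47,"wx":0,"wy":0,"wz":0,"grip":0},
  {"dx":-0.85,"dy":0,"dz":0.47,"wx":0,"wy":0,"wz":0,"grip":0},
  {"dx":-0.87,"dy":0,"dz":0.48,"wx":0,"wy":0,"wz":0,"grip":0},
  {"dx":0,"dy":0.9,"dz":0,"wx":0,"wy":0,"wz":0,"grip":0},
  {"dx":0,"dy":0.9,"dz":0,"wx":0,"wy":0,"wz":0,"grip":0},
  {"dx":0,"dy":0.9,"dz":0,"wx":0,"wy":0,"wz":0,"grip":0},
  {"dx":0,"dy":0,"dz":0,"wx":0,"wy":0,"wz":0,"grip":0},
])

```text
time_s: 3.1
position: [0.6471, -0.154, 0.1328]
tcp_rot: [[-0.287, -0.008, 0.958], [-0.958, 0.003, -0.287], [-0.001, -1.0, -0.009]]
force: [-0.4, 0.8, 0.4]
opening: 0.009
```

Emit:
drive_tool([
  {"dx":0,"dy":0.2,"dz":0.08,"wx":0,"wy":0,"wz":0,"grip":0},
  {"dx":0,"dy":0.2,"dz":0,"wx":0,"wy":0,"wz":0,"grip":0},
  {"dx":0,"dy":0.2,"dz":0,"wx":0,"wy":0,"wz":0,"grip":0},
  {"dx":0,"dy":0,"dz":0,"wx":0,"wy":0,"wz":0,"grip":0},
])

```text
time_s: 3.6
position: [0.6525, -0.1559, 0.1121]
tcp_rot: [[-0.287, -0.001, 0.958], [-0.958, 0.0, -0.287], [-0.0, -1.0, -0.001]]
force: [0.1, 0.2, -0.1]
opening: 0.007
```

Emit:
drive_tool([
  {"dx":0,"dy":0.12,"dz":0,"wx":0,"wy":0,"wz":0,"grip":0},
  {"dx":0,"dy":0.12,"dz":0,"wx":0,"wy":0,"wz":0,"grip":0},
  {"dx":0,"dy":0.12,"dz":0,"wx":0,"wy":0,"wz":0,"grip":0},
  {"dx":0,"dy":0.12,"dz":0,"wx":0,"wy":0,"wz":0,"grip":0},
  {"dx":0,"dy":0.12,"dz":0,"wx":0,"wy":0,"wz":0,"grip":0},
  {"dx":0,"dy":0.05,"dz":0,"wx":0,"wy":0,"wz":0,"grip":0},
  {"dx":0,"dy":0,"dz":0,"wx":0,"wy":0,"wz":0,"grip":0},
])

```text
time_s: 4.47
position: [0.6533, -0.1562, 0.0873]
tcp_rot: [[-0.287, 0.001, 0.958], [-0.958, -0.0, -0.287], [0.0, -1.0, 0.001]]
force: [-1.7, 0.9, 5.1]
opening: 0.009
```

Emit:
drive_tool([
  {"dx":0,"dy":0.05,"dz":0,"wx":0,"wy":0,"wz":0,"grip":0},
  {"dx":0,"dy":0.03,"dz":0,"wx":0,"wy":0,"wz":0,"grip":0},
  {"dx":0,"dy":0,"dz":0,"wx":0,"wy":0,"wz":0,"grip":0},
])

```text
time_s: 4.85
position: [0.6534, -0.1563, 0.0863]
tcp_rot: [[-0.287, 0.002, 0.958], [-0.958, -0.001, -0.287], [0.0, -1.0, 0.002]]
force: [-3.5, 1.1, 14.4]
opening: 0.003
```

Emit:
drive_tool([
  {"dx":0,"dy":-0.3,"dz":0,"wx":0,"wy":0,"wz":0,"grip":0},
  {"dx":0,"dy":-0.5,"dz":0,"wx":0,"wy":0,"wz":0,"grip":0},
  {"dx":0,"dy":-0.8,"dz":0,"wx":0,"wy":0,"wz":0,"grip":0},
  {"dx":-0.9,"dy":-0.4,"dz":-0.7,"wx":0,"wy":0,"wz":0,"grip":0},
  {"dx":-0.9,"dy":0,"dz":-0.7,"wx":0,"wy":0,"wz":0,"grip":0},
  {"dx":-0.9,"dy":0,"dz":-0.7,"wx":0,"wy":0,"wz":0,"grip":0},
  {"dx":-0.8,"dy":0,"dz":-0.6,"wx":0,"wy":0,"wz":0,"grip":0},
  {"dx":0,"dy":0,"dz":0,"wx":0,"wy":0,"wz":0,"grip":0},
])

```text
time_s: 5.85
position: [0.5879, 0.0119, 0.1637]
tcp_rot: [[-0.284, -0.002, 0.959], [-0.959, 0.001, -0.284], [-0.0, -1.0, -0.002]]
force: [-0.5, -0.2, 0.3]
opening: 0.003
```

```bash
python3 - <<'E'
from h import *
p,d=imaging.capture("top"); q,_=imaging.capture("scene")
c=lambda a,x,y,w,h,s:cv2.resize(a[y:y+h,x:x+w],None,fx=s,fy=s,interpolation=2)
cv2.imwrite("pics/a.png",np.hstack([c(p,350,160,200,200,2),c(q,100,190,200,200,2)])[:,:,::-1])
np.savez("a.npz",p=p,q=q); print(bot.read_state()["position"])
E
```

```text
[0.59008027 0.00914293 0.16391631]
```

View pics/a.png

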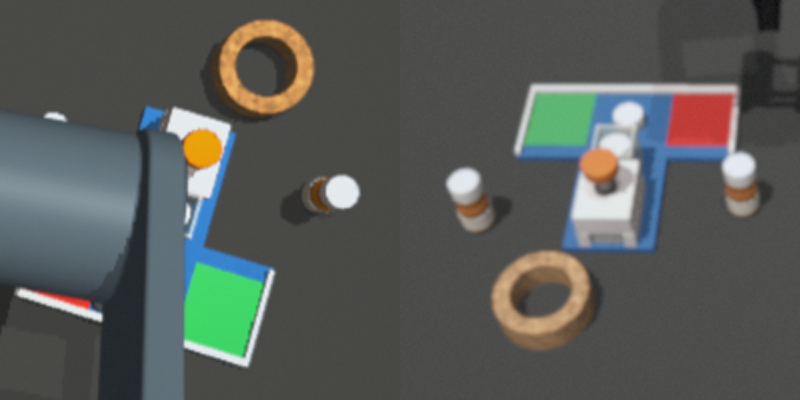

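The cap is out on the apron, at scene pixel ≈(214,247), and the plunger is back up. The arm hides the cap in the top view, so I'll use the scene view.

```bash
cat >>h.py <<'E'
X=np.array([.95774,-.28762]);Y=np.array([.28762,.95774]);O=np.array([.60292,-.13984])
def disp(w): w=np.asarray(w)[:2]-O; return np.round([w@X*1000,w@Y*1000],1)
E
python3 - <<'E'
from h import *
q=np.load("a.npz")["q"]
r=(204,234,226,256)
for lo in(150,200):
    h=cv2.cvtColor(q,cv2.COLOR_RGB2HSV); m=cv2.inRange(h,(0,0,lo),(180,50,255))
    k=np.zeros_like(m);k[238:256,202:228]=255;m&=k
    c=max(cv2.findContours(m,0,1)[0],key=cv2.contourArea); M=cv2.moments(c);u=[M["m10"]/M["m00"],M["m01"]/M["m00"]]
    print(u,cv2.boundingRect(c),"top plane",disp(onz("scene",u,.02)[0]),"mid",disp(onz("scene",u,.013)[0]))
print("tcp",disp(bot.read_state()["position"]))
E
```

```text
[212.81098696461822, 248.59217877094972] (202, 241, 20, 15) top plane [-53.9  -0.9] mid [-60.   -2.8]
[213.26666666666668, 246.96993464052287] (206, 241, 15, 13) top plane [-58.   -0.6] mid [-64.1  -2.5]
tcp [-55.1 139. ]
```

Emit:
drive_tool([
  {"dx":0.8,"dy":0,"dz":-0.1,"wx":0,"wy":0.002,"wz":0,"grip":0},
  {"dx":0.8,"dy":0,"dz":0,"wx":0,"wy":0,"wz":0,"grip":0},
  {"dx":0.65,"dy":0.5,"dz":0,"wx":0,"wy":0,"wz":0,"grip":0},
  {"dx":0,"dy":0.8,"dz":0,"wx":0,"wy":0,"wz":0,"grip":0},
  {"dx":0,"dy":0.8,"dz":0,"wx":0,"wy":0,"wz":0,"grip":0},
  {"dx":0,"dy":0.5,"dz":0,"wx":0,"wy":0,"wz":0,"grip":0},
  {"dx":0,"dy":0.3,"dz":0,"wx":0,"wy":0,"wz":0,"grip":0},
  {"dx":0,"dy":0,"dz":0,"wx":0,"wy":0,"wz":0,"grip":0},
])

```text
time_s: 6.95
position: [0.5598, -0.0767, 0.0467]
tcp_rot: [[-0.291, -0.001, 0.957], [-0.957, 0.0, -0.291], [0.0, -1.0, -0.001]]
force: [-0.4, 0.5, -0.1]
opening: 0.006
```

```bash
python3 - <<'E'
from h import *
q,_=imaging.capture("scene")
cv2.imwrite("pics/b.png",cv2.resize(q[190:340,110:310],None,fx=3,fy=3,interpolation=2)[:,:,::-1])
s=bot.read_state();print(disp(s["position"]),s["position"],s["force"])
E
```

```text
[-59.1  48.2] [ 0.56022996 -0.0766675   0.04745514] [-0.40700155  0.18306651  0.17982348]
```

View pics/b.png

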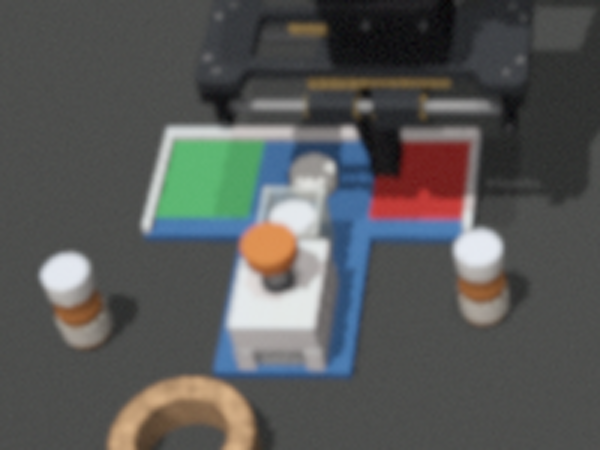

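Emit:
drive_tool([
  {"dx":0,"dy":0.25,"dz":0,"wx":0,"wy":-0.002,"wz":0,"grip":0},
  {"dx":0,"dy":0.13,"dz":0,"wx":0,"wy":0,"wz":0,"grip":0},
  {"dx":0.15,"dy":0,"dz":0,"wx":0,"wy":0,"wz":0,"grip":0},
  {"dx":0.15,"dy":0,"dz":0,"wx":0,"wy":0,"wz":0,"grip":0},
  {"dx":0.15,"dy":0,"dz":0,"wx":0,"wy":0,"wz":0,"grip":0},
  {"dx":0.15,"dy":0,"dz":0,"wx":0,"wy":0,"wz":0,"grip":0},
  {"dx":0.15,"dy":0,"dz":0,"wx":0,"wy":0,"wz":0,"grip":0},
  {"dx":0.1,"dy":0,"dz":0,"wx":0,"wy":0,"wz":0,"grip":0},
])

```text
time_s: 8.0
position: [0.5499, -0.109, 0.0322]
tcp_rot: [[-0.288, 0.0, 0.958], [-0.958, 0.0, -0.288], [-0.0, -1.0, 0.0]]
force: [-0.9, 0.5, -0.0]
opening: 0.006
```

```bash
python3 - <<'E'
from h import *
q,_=imaging.capture("scene")
cv2.imwrite("pics/c.png",cv2.resize(q[190:340,110:310],None,fx=3,fy=3,interpolation=2)[:,:,::-1])
s=bot.read_state();print(disp(s["position"]),s["position"],s["force"])
E
```

```text
[-59.6  14. ] [ 0.54990224 -0.10932592  0.03219897] [ 0.4797803   0.80931717 -0.12310983]
```

View pics/c.png

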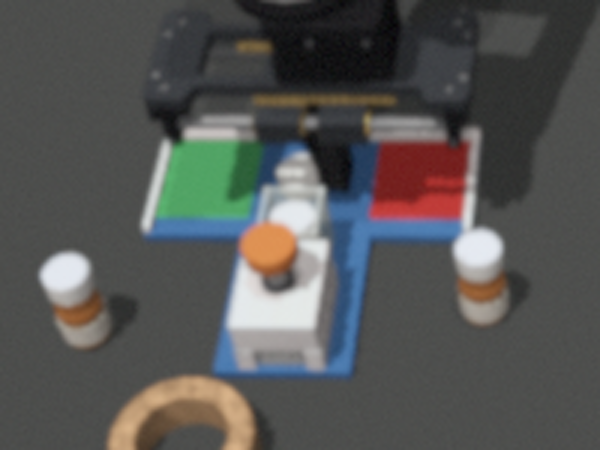

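The cap (≈(297,170) in the crop) is being pushed along squarely; continuing.

Emit:
drive_tool([
  {"dx":0.15,"dy":0,"dz":0,"wx":0,"wy":0,"wz":0,"grip":0},
  {"dx":0.15,"dy":0,"dz":0,"wx":0,"wy":0,"wz":0,"grip":0},
  {"dx":0.15,"dy":0,"dz":0,"wx":0,"wy":0,"wz":0,"grip":0},
  {"dx":0.15,"dy":0,"dz":0,"wx":0,"wy":0,"wz":0,"grip":0},
  {"dx":0.15,"dy":0,"dz":0,"wx":0,"wy":0,"wz":0,"grip":0},
  {"dx":0.15,"dy":0,"dz":0,"wx":0,"wy":0,"wz":0,"grip":0},
  {"dx":0.15,"dy":0,"dz":0,"wx":0,"wy":0,"wz":0,"grip":0},
  {"dx":0.1,"dy":0,"dz":0,"wx":0,"wy":0,"wz":0,"grip":0},
])

```text
time_s: 9.05
position: [0.5367, -0.153, 0.0322]
tcp_rot: [[-0.288, 0.0, 0.958], [-0.958, -0.0, -0.288], [0.0, -1.0, 0.0]]
force: [-0.6, 0.6, -0.7]
opening: 0.006
```

Emit:
drive_tool([
  {"dx":0.1,"dy":0,"dz":0,"wx":0,"wy":0,"wz":0,"grip":0},
  {"dx":0.05,"dy":0,"dz":0,"wx":0,"wy":0,"wz":0,"grip":0},
  {"dx":0,"dy":0,"dz":0,"wx":0,"wy":0,"wz":0,"grip":0},
])

```text
time_s: 9.43
position: [0.535, -0.1585, 0.0321]
tcp_rot: [[-0.287, -0.0, 0.958], [-0.958, 0.0, -0.287], [0.0, -1.0, -0.0]]
force: [0.5, -0.2, 1.0]
opening: 0.007
```

```bash
python3 - <<'E'
from h import *
q,_=imaging.capture("scene")
cv2.imwrite("pics/d.png",cv2.resize(q[190:340,110:310],None,fx=3,fy=3,interpolation=2)[:,:,::-1])
s=bot.read_state();print(disp(s["position"]),s["position"],s["force"])
E
```

```text
[-59.7 -37.2] [ 0.53502698 -0.15833957  0.03213148] [ 0.4387531  -0.0151168  -0.12822718]
```

View pics/d.png

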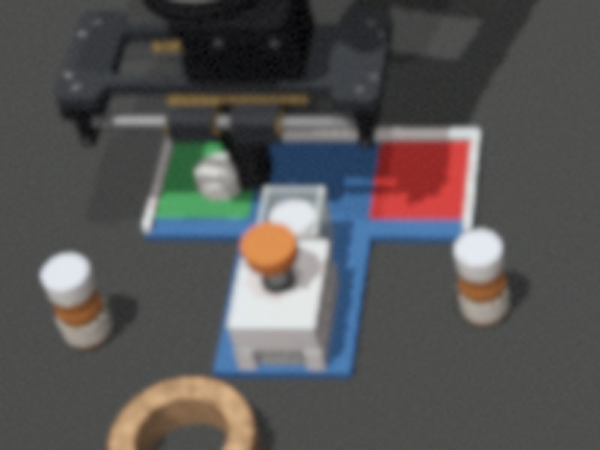

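Emit:
drive_tool([
  {"dx":-0.2,"dy":0,"dz":0,"wx":0,"wy":0,"wz":0,"grip":0},
  {"dx":-0.4,"dy":0,"dz":0,"wx":0,"wy":0,"wz":0,"grip":0},
  {"dx":0,"dy":-0.6,"dz":0,"wx":0,"wy":0,"wz":0,"grip":0},
  {"dx":0,"dy":-0.9,"dz":0,"wx":0,"wy":0,"wz":0,"grip":0},
  {"dx":0,"dy":-0.9,"dz":0,"wx":0,"wy":0,"wz":0,"grip":0},
  {"dx":0,"dy":-0.9,"dz":0,"wx":0,"wy":0,"wz":0,"grip":0},
  {"dx":0,"dy":-0.9,"dz":0,"wx":0,"wy":0,"wz":0,"grip":0},
  {"dx":0,"dy":0,"dz":0,"wx":0,"wy":0,"wz":0,"grip":0},
])

```text
time_s: 10.48
position: [0.544, -0.1348, 0.2031]
tcp_rot: [[-0.286, 0.006, 0.958], [-0.958, -0.003, -0.286], [0.001, -1.0, 0.007]]
force: [0.4, -0.3, 0.3]
opening: 0.006
```

Emit:
drive_tool([
  {"dx":0.85,"dy":0,"dz":-0.4,"wx":0,"wy":0,"wz":0,"grip":0},
  {"dx":0.85,"dy":0,"dz":-0.4,"wx":0,"wy":0,"wz":0,"grip":0},
  {"dx":0.85,"dy":0,"dz":-0.4,"wx":0,"wy":0,"wz":0,"grip":0},
  {"dx":0.85,"dy":0,"dz":-0.4,"wx":0,"wy":0,"wz":0,"grip":0},
  {"dx":0.85,"dy":0,"dz":-0.4,"wx":0,"wy":0,"wz":0,"grip":0},
  {"dx":0.85,"dy":0,"dz":-0.4,"wx":0,"wy":0,"wz":0,"grip":0},
  {"dx":0.85,"dy":0,"dz":-0.4,"wx":0,"wy":0,"wz":0,"grip":0},
  {"dx":0.85,"dy":0,"dz":-0.4,"wx":0,"wy":0,"wz":0,"grip":0},
])

```text
time_s: 11.48
position: [0.3404, -0.3586, 0.199]
tcp_rot: [[-0.287, -0.001, 0.958], [-0.958, 0.002, -0.287], [-0.002, -1.0, -0.002]]
force: [0.0, 0.8, 0.2]
opening: 0.005
```

Emit:
drive_tool([
  {"dx":0.8,"dy":0,"dz":-0.3,"wx":0,"wy":0,"wz":0,"grip":0},
  {"dx":0.8,"dy":0,"dz":-0.3,"wx":0,"wy":0,"wz":0,"grip":0},
  {"dx":0,"dy":0,"dz":0,"wx":0,"wy":0,"wz":0,"grip":0},
  {"dx":0,"dy":0,"dz":0,"wx":0,"wy":0,"wz":0,"grip":0},
])

```text
time_s: 11.98
position: [0.3, -0.4119, 0.1992]
tcp_rot: [[-0.287, -0.001, 0.958], [-0.958, 0.003, -0.287], [-0.003, -1.0, -0.002]]
force: [0.5, 0.0, 1.2]
opening: 0.004
```

```bash
python3 - <<'E'
from h import *
p,d=imaging.capture("top"); q,_=imaging.capture("scene")
c=lambda a,x,y,w,h,s:cv2.resize(a[y:y+h,x:x+w],None,fx=s,fy=s,interpolation=2)
cv2.imwrite("pics/e.png",np.hstack([c(p,350,160,200,200,2),c(q,100,190,200,200,2)])[:,:,::-1])
for n,a,roi in(("top",p,(438,293,482,336)),("scene",q,(163,238,197,265))):
    h=cv2.cvtColor(a,cv2.COLOR_RGB2HSV);m=cv2.inRange(h,(0,0,140),(180,70,255))
    x0,y0,x1,y1=roi
    for k in cv2.findContours(np.ascontiguousarray(m[y0:y1,x0:x1]),0,1,offset=(x0,y0))[0]:
        if cv2.contourArea(k)>30:
            (u,r)=cv2.minEnclosingCircle(k); print(n,u,r,disp(onz(n,u,.02)[0]))
o=np.load("top0.npz")["p"]
for nm,r in(("vL",(360,210,395,240)),("vR",(500,240,535,270))): print(nm,blob(o,"white",r)[0],blob(p,"white",r)[0])
print(bot.read_state()["position"])
E
```

```text
top (448.5, 332.0) 10.920265197753906 [-98.5 -54.7]
top (477.0, 320.5) 15.041708946228027 [-65.9 -94.5]
top (457.36956787109375, 310.36956787109375) 8.698628425598145 [-59.7 -58.8]
scene (182.41925048828125, 248.15838623046875) 8.498674392700195 [-54.4 -58.9]
scene (165.0, 246.5) 8.732224464416504 [-58.2 -93.1]
vL [376.34632035 224.03549784] [376.34632035 224.03549784]
vR [520.79634248 255.55444722] [520.82216708 255.52440033]
[ 0.30039407 -0.41189954  0.19961373]
```

View pics/e.png

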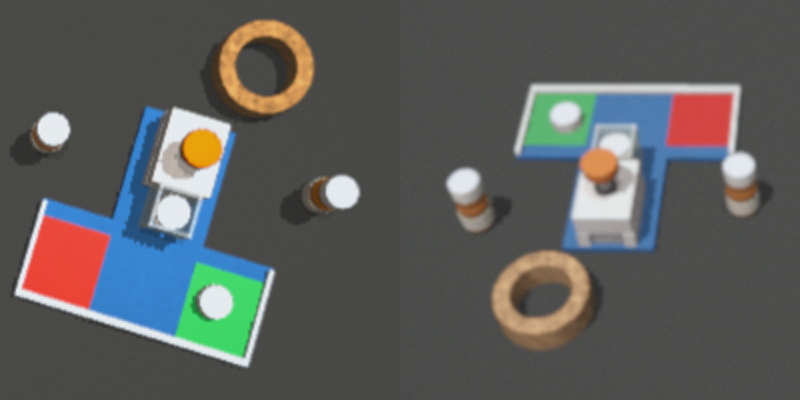

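The last view shows one cap lying flat and wholly on green, at (457,310) in the top picture. It's about 7 mm from the pad's inner edge. The plunger is up, the second cap is in the magazine, and the vials and ring haven't moved.

```bash
python3 -c "
from rig import workorder; print(workorder.hand_in())"
```

```text
the job is handed in; nothing more can be done
None
```

I pressed the plunger once to its hard stop with closed fingertips and let it rise. The measured force at the bottom was 14 N. One cap came out, and I pushed it along the apron onto the green pad with a fingertip, then backed off, lifted clear and handed the job in at about 12 s.

**Cap:** it lies flat and wholly on green at about x = -60, y = -59 mm (dispenser frame) from the top camera. That is about 7 mm inside the pad's inner edge, the closest one. The scene camera gave x = -54, y = -59 mm. The 5 mm difference in x does not affect the result.

**Everything else:** the plunger is up and the next cap is inside the magazine. Both vials are unchanged between the first and last pictures. I checked the cork ring by eye only, and it looked unmoved. No check failed.

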